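# Dispense one counting cassette and push it onto the bench pad

## Robot

A 6-joint arm with a two-finger parallel gripper is mounted at the origin on the work surface. World frame = base frame: x ahead of the robot, y to its left, z up, the work surface at z = 0. Lengths are in m, angles in rad, forces in N, time in s.
With the tool pointing down it reaches from about 0.275 to 0.825 m from the base axis. Payload 5.2 kg.
Tool frame: the origin (TCP) lies at the centre of the arm's flange, where the gripper is bolted on; the fingertips stand 186 mm ahead of it and the grasp point (between the pads) lies 167 mm ahead of it; z points along the fingers, y is the line along which they close (so a half turn about z gives the same grasp; the last joint's range is limited). The gripper opens to 93 mm and grips with 3 to 60 N. Pads are 15 mm wide; open, the fingers measure 128 mm over their backs; the gripper's body (75 mm by 188 mm) begins 65 mm behind the grasp point.
Start: joints at [-1.496, 0.259, 1.535, -0, 1.348, -0.203], TCP at [0.151, -0.529, 0.405] pointing down, gripper open.
Joint ranges: [-3.14, 3.14], [-0.91, 2.08], [0.19, 2.58], [-1.22, 4.36], [0.22, 2.71], [-3.12, 3.12]. Speed limits (rad/s): [2.57, 2.57, 3.14, 3.14, 3.14, 3.14].

## Interface

Orientations are given as [roll, pitch, yaw] about the fixed x, y, z axes, in that order (R = Rz(yaw) Ry(pitch) Rx(roll)).
In Python, from station import r gives the robot as it stands. Calls block until the motion is done:
- r.movep(position, orientation): joint-space move of the TCP to a pose.
- r.servo_line(position, rot=None, max_speed=0.15, force_limit=None): straight line of the TCP; rot=None keeps the orientation; max_speed is the mean speed in m/s. With force_limit (N) it stops when the force on the tool has changed by that much, and returns True; else False.
- r.goto_joints(angles): joint-space move.
- r.move_gripper(opening, newtons=None): finger opening in m; newtons is the grip in N (None keeps the last); returns when the fingers have stopped.
- r.hold(seconds).
- r.ik(position, orientation): joint angles nearest the present ones, or None.
- r.capture(name): name is "side" or "top"; returns the picture (400x640x3 uint8, blue, green, red); there is no depth.
- r.camera_info(name): a dict with "fov_y" (degrees; the focal length in pixels is half the picture's height over the tangent of half this angle, whatever the lens; pixels are square), "cx", "cy" (the principal point, pixels), "k1" (the pictures are not rectified: a ray, as slopes to the right and down, at radius r is drawn at 1 + k1 r^2 times it, then the intrinsics apply), "R" (3x3) and "t" (3): a world point X has camera coordinates R X + t. Camera axes: x right, y down, z forward; pixel columns grow to the right and rows downward; lengths in m; the calibration is good to about 2 mm. A picture is of the moment at which its call begins. camera_info takes no time and is no camera call.
A pose or a line that the arm cannot do raises r.MotionError and nothing moves.
- r.finish_job(): hands the job in; it is judged then, once.
Readings, each from a call of its own:
- r.read_t(): time.
- r.read_q(): joint angles.
- r.read_joint_velocities(): joint speeds.
- r.read_joint_efforts(): joint torques, N m.
- r.read_tcp_pos(): TCP position.
- r.read_eef_rot(): TCP orientation.
- r.read_ft_force(): force on the tool from outside, world axes, zero at the start.
- r.read_moment(): the same for the moment, N m.
- r.read_gripper_width(): finger opening in m.
- r.read_finger_force(): force on a finger pad.
Only numpy, scipy, OpenCV 4.12 (cv2) and the standard library are available. Lean on these libraries where they do the work, as an engineer would, in place of code of your own. Each camera call takes 0.05 s, during which the arm holds its last target. There are 200 camera calls.

## Task

Press the plunger of the cassette dispenser all the way down, once, and let it come back up, so that a single counting cassette is ejected onto the bench. Then, with your fingertips, slide that cassette along the bench to the side until it lies flat and wholly on the square paper bench pad, ready to be filled. Do not grip or lift any cassette, leave the other cassettes in the dispenser, do not disturb the tube rack, the marker pen or the dropper bottle, and finish with your hand clear.

Things in the scene. Friction and masses are not known exactly. Their poses are not given: they have to be found in the camera images.
- dispenser: Cassette dispenser fixed to the bench. Front: open-topped aluminium magazine 38 mm deep, 68 wide, 46 high, with five stacked cassettes; it has no floor, they rest on the bench. Behind it, to 97 mm behind the origin: beige housing 46 mm high, 68 wide, with the plunger on top, and low screw flanges. Origin: on the bench under the magazine's centre. -x points out of the front outlet, roughly to the robot; z up.
- outlet (a point): Middle of the outlet, at bench height on the outer front face of the magazine, 19 mm in front of the dispenser's origin. The outlet is a slot 11 mm high and 62 mm wide.
- plunger_top (a point): Centre of the flat top of the plunger's black round cap (38 mm across, 7 mm thick), 57 mm behind the dispenser's origin and 77 mm above the bench when up. It moves straight down as it is pressed.
- plunger (a joint): How far the plunger is pressed, m: 0 up, 0.022 fully down on its firm stop. A spring returns it; it takes 2 N at the top to about 7 N at the bottom. It drives a blade twice as far (44 mm) that pushes the lowest cassette out along the bench, its centre then 44 mm in front of the dispenser's origin (more if pressed fast). As it comes up the stack drops: another press ejects another cassette.
- cassette: The lowest cassette of the stack, the one to be ejected: flat grey plastic counting cassette, 60 mm long (its y), 30 mm wide (x), 8 mm thick, about 15 g. Origin: centre of its underside. In the dispenser its axes are parallel to the dispenser's; it comes out so, broadside first, and ends 10 mm clear of the outlet.
- corner_a (a point): Corner of the cassette's underside, at +15 mm x, +30 mm y of the cassette's origin.
- corner_b (a point): Corner of the cassette's underside, at +15 mm x, -30 mm y.
- corner_c (a point): Corner of the cassette's underside, at -15 mm x, -30 mm y.
- corner_d (a point): Corner of the cassette's underside, at -15 mm x, +30 mm y.
- spare_1: Cassette number 2 from the bottom of the stack, same shape as the first one; it stays in the magazine. Origin: centre of its underside.
- spare_2: Cassette number 3 from the bottom of the stack, same shape as the first one; it stays in the magazine. Origin: centre of its underside.
- spare_3: Cassette number 4 from the bottom of the stack, same shape as the first one; it stays in the magazine. Origin: centre of its underside.
- spare_4: Cassette number 5 from the bottom of the stack, same shape as the first one; it stays in the magazine. Origin: centre of its underside.
- pad: Square sheet of white absorbent bench paper, 130 x 130 mm, under 1 mm thick (no edge to climb), fixed to the bench left or right of the dispenser's front, its centre 155 to 180 mm to that side and 45 to 80 mm in front of the dispenser's origin. Origin: its centre, at bench height; x and y along its edges.
- rack: Tube rack of grey plastic with small capped tubes, 100 mm (x) by 60 mm (y), 49 mm high over the tubes, loose, on the other side of the dispenser's front from the pad. Origin: centre of its underside. Leave it alone.
- pen: Marker pen lying on the bench in front of the dispenser, 140 mm long (its x axis), 13 mm thick, loose. Origin: under its middle. Leave it alone.
- dropper: Small amber glass dropper bottle, 29 mm across and 62 mm high, standing at the left of the housing (the dispenser's +y side), loose. Origin: centre of its underside. Leave it alone.

How it is judged:
By the outcome, as a careful person would: the job done as asked, in the order asked, and still so for the second after the job is handed in, with the robot touching nothing.
It also fails if it takes over 48 s, if anything falls off the work surface, if the arm or the gripper's body presses on something with over 40 N, if the wrist force passes 120 N, or if a joint passes its speed limit or range.

## Working session

There is one attempt and no reset: what is moved stays moved. The work goes in short steps, each a Python script; the robot and the scene stay as the last script left them, time stands still between calls to the robot, and variables do not carry over. Pictures are saved under pics/ and viewed, at most 10 in all, crops included, and the job is handed in when it is done.

```bash
mkdir -p pics; cat > h.py <<'E'
import numpy as np, cv2
from station import r
def cam(n):
    i=r.camera_info(n); f=200/np.tan(np.radians(i["fov_y"])/2)
    return f,i["cx"],i["cy"],i["k1"],np.array(i["R"]),np.array(i["t"])
def pix(n,X):
    f,cx,cy,k,R,t=cam(n); c=np.atleast_2d(X)@R.T+t; s=c[:,:2]/c[:,2:]
    s=s*(1+k*(s**2).sum(1,keepdims=True)); return s*f+[cx,cy]
def world(n,uv,z):
    f,cx,cy,k,R,t=cam(n); d=(np.atleast_2d(uv).astype(float)-[cx,cy])/f; s=d.copy()
    for _ in range(30): s=d/(1+k*(s**2).sum(1,keepdims=True))
    ray=np.c_[s,np.ones(len(s))]@R; o=-R.T@t
    return o+ray*((z-o[2])/ray[:,2])[:,None]
E
python3 - <<'E'
from h import *
for n in("side","top"):
    cv2.imwrite(f"pics/{n}0.png",r.capture(n)); c=cam(n); print(n,c[:4],-c[4].T@c[5])
print(r.read_t(),r.read_eef_rot())
E
```

```text
side (np.float64(476.27641959563823), 320.827429955024, 195.89134714008875, 0.009361609487748395) [0.20316048 0.55561671 0.56075567]
top (np.float64(445.3280365129996), 318.16455141558225, 202.66979148181417, -0.04859491423733801) [0.46841414 0.00141637 0.82544234]
0.1 [-3.14001044e+00 -3.22520619e-04  2.77820761e-01]
```

View pics/top0.png

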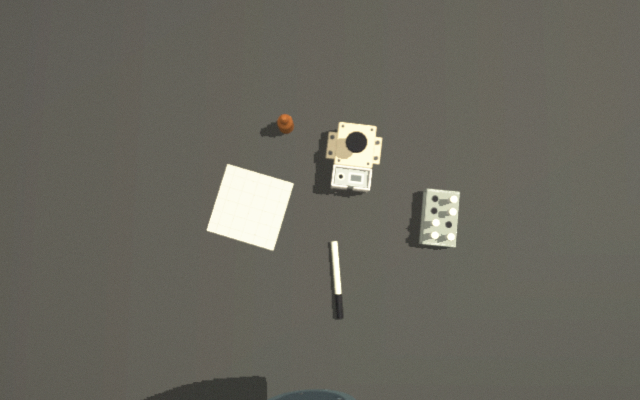

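View pics/side0.png

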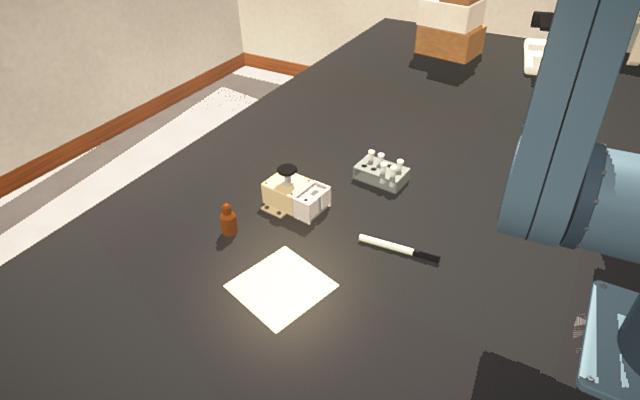

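The top view shows the dispenser at about (352,165) with its plunger cap at (356,142). The pad is at (251,207), the pen runs from (335,242) to (339,318), the rack is at (440,218) and the dropper at (285,123). Next I'll zoom in on the dispenser and segment the pad.

```bash
python3 - <<'E'
from h import *
im=cv2.imread("pics/top0.png"); s=cv2.imread("pics/side0.png")
a=cv2.resize(im[110:200,315:395],None,fx=6,fy=6,interpolation=cv2.INTER_CUBIC)
cv2.imwrite("pics/c1.png",a)
g=im[155:260,200:300].min(2); m=(g>130).astype(np.uint8)
c=max(cv2.findContours(m,0,1)[0],key=cv2.contourArea).reshape(-1,2)+[200,155]
W=world("top",c,0.0)[:,:2].astype(np.float32)
rect=cv2.minAreaRect(W); print("pad",rect,cv2.boxPoints(rect))
# cap both views
for n,I,(x0,y0,x1,y1),z in(("top",im,(340,125,375,158),.077),("side",s,(270,160,302,182),.077)):
    m=(I[y0:y1,x0:x1].max(2)<70).astype(np.uint8)
    k=max(cv2.findContours(m,0,1)[0],key=cv2.contourArea).reshape(-1,2)+[x0,y0]
    print(n,k.min(0),k.max(0),world(n,[(k.min(0)+k.max(0))/2],z))
print("pen",world("top",[[335,242],[339,318]],.008)); print("rack",world("top",[[427,190],[460,192],[456,247],[420,244]],.03)); print("drop",world("top",[[285,120]],.06))
E
```

```text
pad ((0.5259703397750854, 0.1396886259317398), (0.13246899843215942, 0.13245441019535065), 74.52298736572266) [[0.4444699  0.0935288 ]
 [0.5721212  0.0581831 ]
 [0.60747075 0.18584844]
 [0.47981948 0.22119415]]
top [346 133] [365 151] [[ 0.63417008 -0.05060404  0.077     ]]
side [278 169] [296 175] [[ 0.62729431 -0.03876258  0.077     ]]
pen [[ 0.46322206 -0.02015715  0.008     ]
 [ 0.32623139 -0.02966091  0.008     ]]
rack [[ 0.55939246 -0.1833787   0.03      ]
 [ 0.55687854 -0.24294509  0.03      ]
 [ 0.4582716  -0.23521551  0.03      ]
 [ 0.46252465 -0.17087956  0.03      ]]
drop [[0.6751694  0.07232373 0.06      ]]
```

View pics/c1.png

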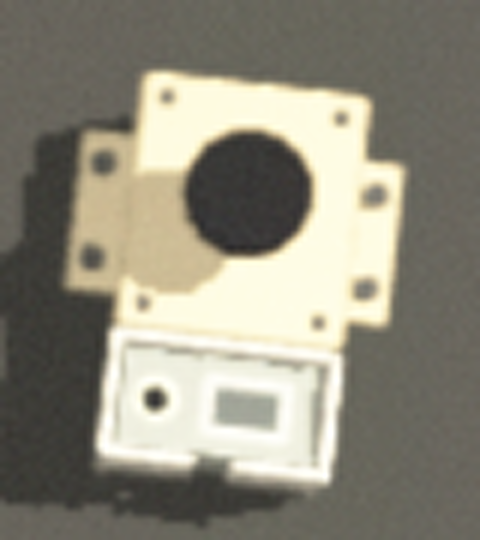

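The crop shows the cap at (250,194), the housing's back corners at (143,70) and (371,98), the seam at (112,325) to (345,350), and the magazine's front top edge at about (97,462) to (331,480). I'll fit the dispenser pose and check it in both views.

```bash
python3 - <<'E'
from h import *
from scipy.optimize import least_squares
P=np.array([[.097,.034,.046],[.097,-.034,.046],[.057,0,.077],[-.019,.034,.046],[-.019,-.034,.046]])
U=np.array([[143,70],[371,98],[250,194],[97,462],[331,480]])/6+[315,110]-.4
def T(p,P): c,s=np.cos(p[2]),np.sin(p[2]); return P@np.array([[c,-s,0],[s,c,0],[0,0,1]]).T+[p[0],p[1],0]
res=least_squares(lambda p:(pix("top",T(p,P))-U).ravel(),[.58,-.04,-.1])
p=res.x; print(p,res.fun.round(2))
pad=np.array([.526,.1397,0])-[p[0],p[1],0]; c,s=np.cos(p[2]),np.sin(p[2])
print("pad in disp",c*pad[0]+s*pad[1],-s*pad[0]+c*pad[1])
im=cv2.imread("pics/side0.png")
L=lambda P,col:cv2.polylines(big,[np.int32((pix("side",P)-[200,140]+.5)*5)],True,col,1)
big=cv2.resize(im[140:260,200:345],None,fx=5,fy=5,interpolation=cv2.INTER_CUBIC)
L(T(p,P[[0,1,4,3]]),(0,0,255)); L(T(p,P[[0,1,4,3]]*[1,1,0]),(0,255,0))
a=np.linspace(0,6.28,40); L(T(p,np.c_[.057+.019*np.cos(a),.019*np.sin(a),.077+0*a]),(255,0,255))
L(T(p,np.array([[-.029,.03,0],[-.029,-.03,0],[-.059,-.03,0],[-.059,.03,0]])),(255,0,0))
cv2.imwrite("pics/c2.png",big)
E
```

```text
[ 0.57762153 -0.04651502 -0.09380665] [-0.09  0.41 -0.17 -0.11 -0.03 -0.04  0.43 -0.77 -0.14  0.51]
pad in disp -0.0688371694372075 0.18056095662563662
```

View pics/c2.png

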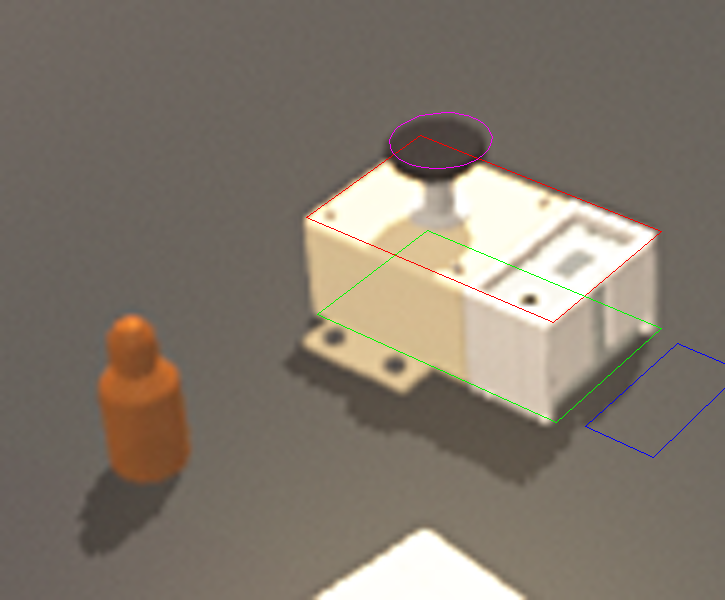

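The fit agrees in both views to about 1–2 mm. The pad lies 181 mm left and 69 mm ahead, within the stated ranges. Next I'll press the plunger with closed fingers, with tool y along the dispenser's x so the closed fingers later form a 35 mm wide pushing face.

```bash
cat >> h.py <<'E'
D=np.array([0.57762,-0.04652,-0.09381])
def d2w(x,y,z=0):
    c,s=np.cos(D[2]),np.sin(D[2]); return np.array([D[0]+c*x-s*y,D[1]+s*x+c*y,z])
TIP=.186
E
python3 - <<'E'
from h import *
p=d2w(.057,0,.105+TIP); best=[]
for k in(1,-1):
    q=r.ik(p,[np.pi,0,D[2]+k*np.pi/2]); print(k,q)
    if q is not None: best.append((abs(q[5]),k))
k=min(best)[1]; ROT=[np.pi,0,D[2]+k*np.pi/2]; open("h.py","a").write(f"ROT={[float(v) for v in ROT]}\n")
r.move_gripper(0.0,10)
r.movep(p+[0,0,.06],ROT); print(r.read_t())
r.servo_line(p-[0,0,.022],max_speed=.1)
f0=r.read_ft_force()
h=r.servo_line(d2w(.057,0,.050+TIP),max_speed=.03,force_limit=16)
print(h,r.read_tcp_pos()[2]-TIP,r.read_ft_force()-np.array(f0)); r.hold(.2)
print(r.read_tcp_pos()[2]-TIP,r.read_ft_force()-np.array(f0))
r.servo_line(d2w(.057,0,.09+TIP),max_speed=.05)
r.servo_line(d2w(.057,0,.16+TIP),max_speed=.15)
q=d2w(-.044,-.058,.06+TIP); q[2]=.16+TIP
r.movep(d2w(-.044,-.16,.16+TIP),ROT); print(r.read_t())
cv2.imwrite("pics/top1.png",im:=r.capture("top")); cv2.imwrite("pics/side1.png",s:=r.capture("side"))
a=cv2.resize(im[110:230,300:400],None,fx=5,fy=5,interpolation=cv2.INTER_CUBIC)
cv2.imwrite("pics/c3.png",a)
E
```

```text
1 [-0.25654041  0.50049803  1.46351858  0.          1.17757605 -0.16273041]
-1 [-2.56540408e-01  5.00498025e-01  1.46351858e+00 -4.44089210e-16
  1.17757605e+00  2.97886225e+00]
3.975
True 0.055400023044298835 [-1.38017576  0.37638509  6.05270433]
0.055381758325383224 [-0.75305296  0.62261776  5.429501  ]
8.2833
```

View pics/c3.png

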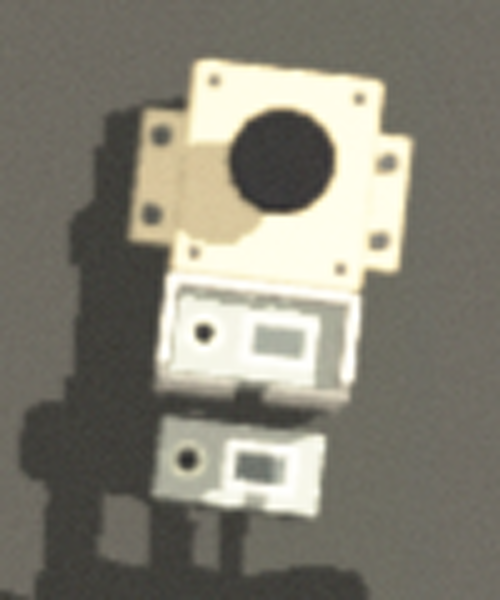

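View pics/side1.png

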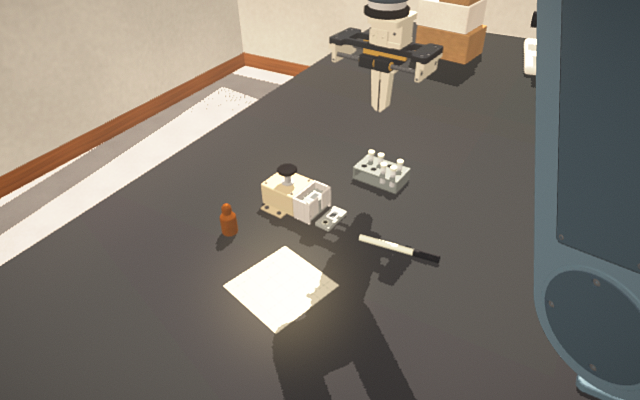

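One cassette is out in front of the outlet, with its crop corners near (160,415), (327,435), (317,518) and (152,498). The plunger is back up, the stack has dropped, and nothing else moved. Next I'll measure the cassette and push it on its end face along +y.

```bash
python3 - <<'E'
from h import *
U=np.array([[160,415],[327,435],[317,518],[152,498]])/5+[300,110]-.4
W=world("top",U,.008)[:,:2]; c,s=np.cos(D[2]),np.sin(D[2])
L=(W-D[:2])@np.array([[c,-s],[s,c]]); m=L.mean(0); print(L.round(4),m)
assert abs(m[0]+.046)<.008 and abs(m[1])<.005
x=m[0]; y0=m[1]-.030-.0075-.014
r.movep(d2w(x,y0,.10+TIP),ROT)
h=r.servo_line(d2w(x,y0,.003+TIP),max_speed=.08,force_limit=6); print(h,r.read_tcp_pos()[2]-TIP)
if not h:
    h=r.servo_line(d2w(x,.1425,.003+TIP),max_speed=.06,force_limit=8)
    print(h,r.read_ft_force(),r.read_tcp_pos(),r.read_t())
    if not h:
        r.servo_line(d2w(x,.130,.003+TIP),max_speed=.06)
        r.servo_line(d2w(x,.130,.15+TIP),max_speed=.15)
        r.movep(d2w(x,-.16,.16+TIP),ROT)
im=r.capture("top"); cv2.imwrite("pics/top2.png",im); print(r.read_t())
cv2.imwrite("pics/c4.png",cv2.resize(im[105:265,195:395],None,fx=4,fy=3.75,interpolation=cv2.INTER_CUBIC))
E
```

```text
[[-0.0268  0.0317]
 [-0.0273 -0.0303]
 [-0.0582 -0.0298]
 [-0.0576  0.0313]] [-0.0424905   0.00073241]
False 0.0035147951143434386
False [-0.04358005  0.76752228  0.5852218 ] [0.54868233 0.09921972 0.18902316] 13.6917
16.35
```

View pics/c4.png

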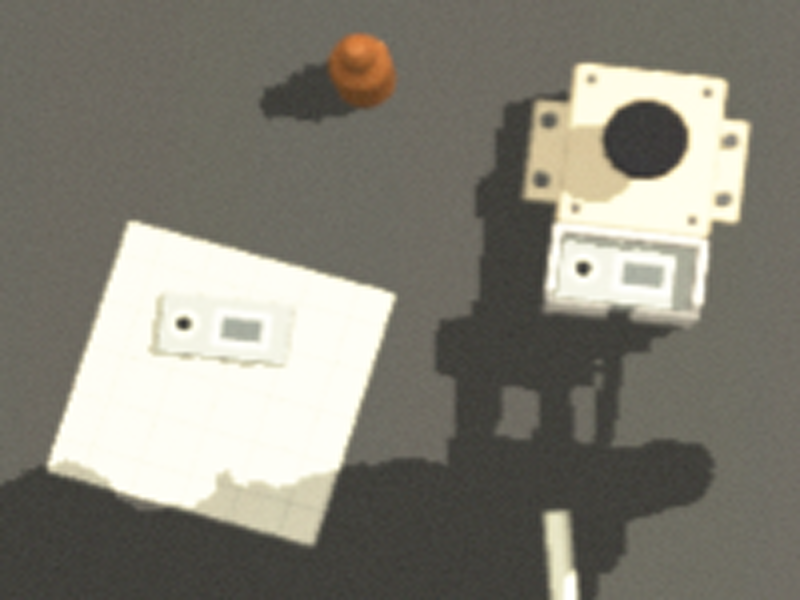

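The cassette lies flat and wholly on the pad. Its crop corners span (150,292) to (295,365), inside pad corners (130,221), (395,295), (315,545) and (48,467). The dispenser stack, dropper and visible end of the pen haven't moved, and the hand is clear.

```bash
python3 -c "
from h import *
r.hold(.3); print(r.read_ft_force()); print(r.finish_job())"
```

```text
[ 0.20457745 -0.72453994 -1.09167996]
the job is handed in; nothing more can be done
None
```

I pressed the plunger once, which ejected one cassette, slid it with closed fingertips until it lay flat and wholly on the pad, and handed the job in at about 17 s with the hand clear.

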